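# Swap two tins in the stop rail by sliding

## Task

The wide low tin and the narrower tall tin in the two-bay black stop rail on the work table are the wrong way round. Swap them by sliding them over the table top, never lifting them or tipping them up, until each stands upright in the other's bay, fully home against the back stop. Leave everything else on the table where it is.

Things in the scene. Friction and masses are not known exactly. Their poses are not given: they have to be found in the camera images.
- rail: fixed black comb-shaped stop rail, 206 mm wide, 12 mm high, walls 10 mm thick: a back bar and three prongs that reach 55 mm toward the robot, forming two bays open at the front, 88 mm wide inside, centres 98 mm apart. Bay floors are bare table. Origin: on the table, middle of the back bar's front face (stop face); x points into the stop, away from the robot, y left along the bar, z up
- left_stop (a point): point on the table in the middle of the left bay's stop face (left as the robot sees it); axes as the rail's. A tin that is fully home has its centre its own radius in front of this point. Behind the rail, 60 mm or more beyond the stop face, a row of fixed things stands along the back of the table, the tall ones (140 to 390 mm) at its right
- right_stop (a point): the same point of the right bay
- wide_tin_mid (a point): centre (half-way up, 29 mm above its underside) of the wide, low food tin: upright cylinder 75 mm across, 58 mm high, about 0.25 kg. It starts in one of the two bays. z is its axis. Too wide for a comfortable grasp
- narrow_tin_mid (a point): centre (half-way up, 36 mm above its underside) of the narrower, taller food tin: upright cylinder 57 mm across, 72 mm high, about 0.18 kg. It starts in the other bay. z is its axis
- wide_tin: the wide tin; origin at the centre of its underside
- narrow_tin: the narrow tin; origin at the centre of its underside
- square_jar: bystander, loose: spice jar with a square glass body and a broad cap, 42 x 42 x 96 mm; stands beside the left end of the rail; origin at the centre of its underside
- salt: bystander, loose: small round salt shaker, 44 mm across, 90 mm high; stands beside the right end of the rail; origin at the centre of its underside
- round_jar: bystander, loose: slim round spice jar, 41 mm across, 105 mm high; stands in front and to the left of the rail; origin at the centre of its underside
- preserve_jar: bystander, loose: glass preserve jar, 62 mm across, 95 mm high; stands in front and to the right of the rail; origin at the centre of its underside
Not all that is in view belongs to the job. What is shaped like the narrow_tin but green or orange is not meant.

How it is judged:
By the outcome, as a careful person would: the job done as asked, in the order asked, and still so for the second after the job is handed in, with the robot touching nothing.
It also fails if it takes over 72 s, if anything falls off the work surface, if the arm or the gripper's body presses on something with over 40 N, if the wrist force passes 120 N, or if a joint passes its speed limit or range.

## Robot

A 6-joint arm with a two-finger parallel gripper is mounted at the origin on a cart in front of the work surface, level with it; the furniture and walls round the work are solid. World frame = base frame: x ahead of the robot, y to its left, z up, the work surface at z = 0. Lengths are in m, angles in rad, forces in N, time in s.
With the tool pointing down it reaches from about 0.325 to 0.775 m from the base axis. Payload 5.5 kg.
Tool frame: the origin (TCP) lies between the finger pads; the fingertips stand 8 mm ahead of it and the grasp point (between the pads) lies 11 mm behind it (tcp_to_tips is the distance from the TCP to the fingertips, in m); z points along the fingers, y is the direction in which the jaws open and shut (so a half turn about z gives the same grasp; the last joint's range is limited). The gripper opens to 88 mm and grips with 3 to 60 N. Pads are 20 mm wide; open, the fingers measure 115 mm over their backs; the gripper's body (75 mm by 178 mm) begins 61 mm behind the grasp point.
Start: joints at [1.096, 0.091, 1.231, -0, 1.82, -0.057], TCP at [0.243, 0.548, 0.231] pointing down, gripper open.
Joint ranges: [-2.87, 2.87], [-0.86, 2.18], [0.17, 2.46], [-1.51, 4.65], [0.06, 2.69], [-2.65, 2.65]. Speed limits (rad/s): [2.57, 2.57, 3.01, 3.14, 3.14, 3.14].

## Interface

Orientations are given as a unit quaternion [w, x, y, z].
In Python, from bench import * gives the robot as it stands. Calls block until the motion is done:
- move_to(position, orientation): joint-space move of the TCP to a pose.
- move_l(position, speed=0.15, orientation=None): straight line of the TCP; orientation=None keeps the orientation; speed is the mean speed in m/s.
- movej(angles): joint-space move.
- gripper_open() and close(): open the fingers fully, or close them until they stop; the grip force is fixed at half the most.
- hold(seconds).
- inverse_kinematics(position, orientation): joint angles nearest the present ones, or None.
- state(): the state.
- get_image(name): name is "scene" or "side" or "wrist"; returns a dict with "frame" (400x640x3 uint8, blue, green, red), "depth" (400x640 float32, m along the optical axis (not along the pixel's ray), 0 where there is no reading), "camera_matrix" (3x3 intrinsics, pixels), "view" (4x4, takes a point from world to camera coordinates). Camera axes: x right, y up, looking along -z (the intrinsics and any distortion apply to the point x, -y, -z); pixel columns grow to the right and rows downward; lengths in m; the calibration is good to about 2 mm. The wrist camera is an equidistant fisheye: a pixel r from the principal point sees the ray r / f radians off the axis. A picture is of the moment at which its call begins.
A pose or a line that the arm cannot do raises IKError and nothing moves.
- job_done(): hands the job in, once; it reports no verdict.
The state is a dict: "time": time; "joint_pos": joint angles; "dq": joint speeds; "joint_torque": joint torques, N m; "ee_pos": TCP position; "ee_rot": TCP orientation; "ft_force": force on the tool from outside, world axes, zero at the start; "moment": the same for the moment, N m; "finger_gap": finger opening in m.
Only numpy, scipy, OpenCV 4.12 (cv2) and the standard library are available. Lean on these libraries where they do the work, as an engineer would, in place of code of your own. Each camera call takes 0.05 s, during which the arm holds its last target. There are 200 camera calls.

## Working session

There is one attempt and no reset: what is moved stays moved. The work goes in short steps, each a Python script; the robot and the scene stay as the last script left them, time stands still between calls to the robot, and variables do not carry over. Pictures are saved under pics/ and viewed, about 8 in all and at most 12, crops included, and the job is handed in when it is done.

```bash
ls; mkdir -p pics; python3 - <<'E'
from bench import *
import cv2,numpy as np
for n in ("scene","side"):
    d=get_image(n); cv2.imwrite(f"pics/{n}0.png",d["frame"]); np.savez(f"pics/{n}0.npz",**d)
    print(n,d["camera_matrix"].tolist(),np.round(np.linalg.inv(d["view"]),3).tolist(), (d["depth"]>0).mean())
s=state();print(s)
E
```

```text
pics
scene [[436.834635287144, 0.0, 319.8765105634969], [0.0, 436.834635287144, 200.44803910621656], [0.0, 0.0, 1.0]] [[0.489, 0.443, -0.751, -0.268], [-0.872, 0.259, -0.416, -0.659], [0.01, 0.859, 0.513, 0.587], [0.0, 0.0, 0.0, 1.0]] 0.99608203125
side [[437.6419466142752, 0.0, 314.8178486158303], [0.0, 437.6419466142752, 195.7093884734162], [0.0, 0.0, 1.0]] [[0.865, 0.304, -0.4, 0.11], [-0.502, 0.489, -0.713, -0.979], [-0.021, 0.818, 0.575, 0.666], [0.0, 0.0, 0.0, 1.0]] 0.9856015625
{'time': 0.1, 'joint_pos': array([ 1.09627036e+00,  9.17886049e-02,  1.23173517e+00, -2.83359465e-05,
        1.81982874e+00, -5.67112483e-02]), 'dq': array([-0.00203187, -0.00105743, -0.00279331,  0.0012256 , -0.00181404,
       -0.00013977]), 'joint_torque': array([ 2.05808858e-03, -4.47853947e+01, -4.07571316e+01,  6.98445481e-02,
        2.83873198e-02, -1.36055751e-04]), 'ee_pos': array([0.24335834, 0.54815261, 0.22963405]), 'ee_rot': array([-2.17733946e-04,  2.07394463e-01,  9.78257002e-01, -8.52673317e-04]), 'ft_force': array([ 0.40930398,  0.51915468, -0.15487484]), 'moment': array([ 0.0018947 , -0.00091547, -0.03875038]), 'finger_gap': 0.08797604009613073}
```

View pics/scene0.png

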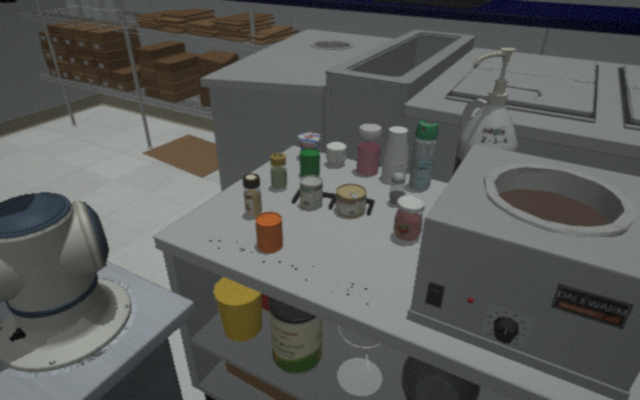

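View pics/side0.png

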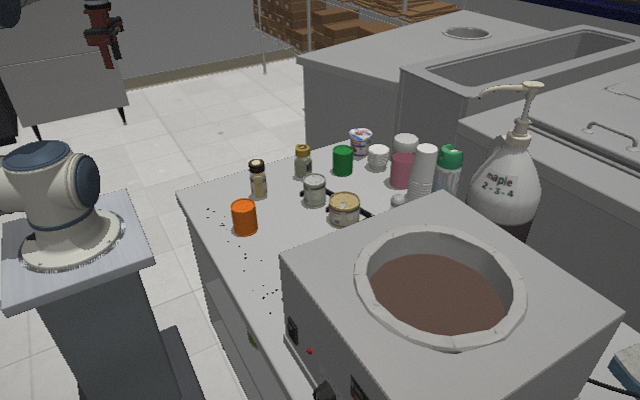

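Scene: the narrow tin is at (311,192) in the left bay and the wide tin at (350,200) in the right bay. Lookalikes are green at (310,162) and orange at (269,232). Bystanders are the square jar (279,170), round jar (252,194), salt (398,188) and preserve jar (409,218). The tins I want are the two metal ones inside the black rail. Next I build a top-down map from the depth images.

```bash
cat > h.py <<'E'
import numpy as np,cv2
def cloud(d):
    K,V=d["camera_matrix"],d["view"]; D=d["depth"]
    v,u=np.mgrid[:400,:640]; 
    P=np.stack([(u-K[0,2])/K[0,0]*D,-(v-K[1,2])/K[1,1]*D,-D,np.ones_like(D)],-1)
    W=(P@np.linalg.inv(V).T)[...,:3]; W[D<=0]=np.nan
    return W
def ray_plane(d,uv,z):
    K,V=d["camera_matrix"],np.linalg.inv(d["view"])
    uv=np.atleast_2d(uv).astype(float)
    r=np.c_[(uv[:,0]-K[0,2])/K[0,0],-(uv[:,1]-K[1,2])/K[1,1],-np.ones(len(uv))]@V[:3,:3].T
    o=V[:3,3]; return o+r*((z-o[2])/r[:,2])[:,None]
E
python3 - <<'E'
from h import *
x0,y0,S=0.25,0.5,800   # rows: x upward, cols: y left
out=[]
for n in ("scene","side"):
    d=dict(np.load(f"pics/{n}0.npz")); W=cloud(d); f=d["frame"]
    H=np.full((560,400),-1.);C=np.zeros((560,400,3),np.uint8)
    m=np.isfinite(W[...,2])&(W[...,2]>-.02)&(W[...,2]<.4)
    P=W[m];c=f[m];o=np.argsort(P[:,2]);P=P[o];c=c[o]
    r=(560-(P[:,0]-.3)*S).astype(int);q=(200-(P[:,1])*S*1).astype(int)
    C=np.zeros((560,400,3),np.uint8)
    k=(r>=1)&(r<559)&(q>=1)&(q<399)
    for dr in(0,1):
        for dq in (0,1): C[r[k]+dr,q[k]+dq]=c[k]
    for xx in np.arange(.3,1,.1):
        cv2.putText(C,f"{xx:.1f}",(0,int(560-(xx-.3)*S)),0,.4,(0,255,255));cv2.line(C,(0,int(560-(xx-.3)*S)),(400,int(560-(xx-.3)*S)),(90,90,0))
    for yy in np.arange(-.2,.21,.1): cv2.line(C,(int(200-yy*S),0),(int(200-yy*S),560),(90,90,0))
    out.append(C)
    t=W[np.isfinite(W[...,2])&(abs(W[...,2])<.015)&(W[...,0]>.35)&(W[...,0]<.9)&(abs(W[...,1])<.3)]
    print(n,"table z",np.median(t[:,2]))
    # known-pixel clusters
    for nm,uv in dict(narrow=(311,192),wide=(350,200),sq=(279,170),rnd=(252,194),salt=(398,188),pres=(409,218),green=(310,162),orange=(269,232)).items():
        if n=="scene": print(nm,np.round(np.nanmedian(W[uv[1]-3:uv[1]+4,uv[0]-3:uv[0]+4].reshape(-1,3),0),3))
cv2.imwrite("pics/map0.png",np.hstack(out))
E
```

```text
scene table z 0.0011008427339153082
narrow [ 0.537 -0.189  0.053]
wide [ 0.553 -0.288  0.053]
sq [ 0.58  -0.066  0.065]
rnd [ 0.435 -0.087  0.069]
salt [ 0.661 -0.368  0.056]
pres [ 0.52  -0.444  0.072]
green [ 0.681 -0.101  0.055]
orange [ 0.342 -0.2    0.055]
side table z -0.0016565257534886246
```

View pics/map0.png

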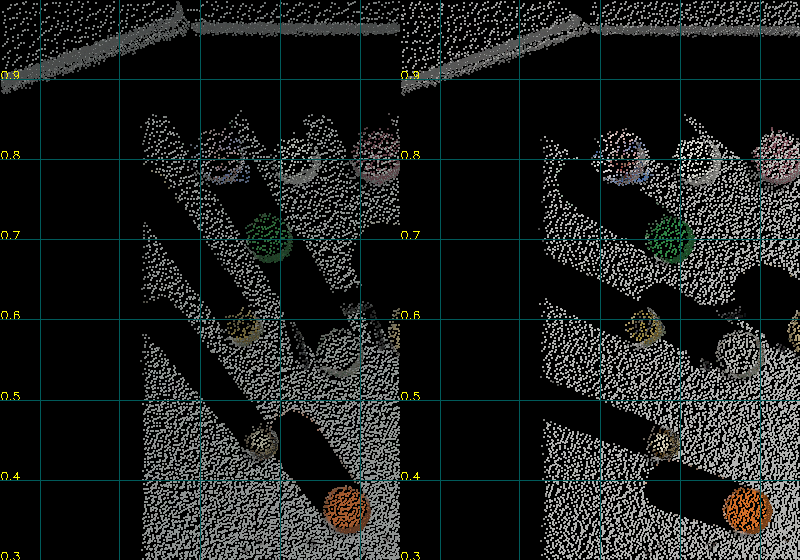

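The map's y range was cut off: the work lies at y from -0.05 to -0.5, with the narrow tin near (0.56,-0.17), green behind it at (0.70,-0.09) and orange at (0.36,-0.18). I'll re-centre the map and fit the tin tops and the rail.

```bash
python3 - <<'E'
from h import *
S=1000; C=np.zeros((600,620,3),np.uint8)
allP=[];allc=[]
for n in ("scene","side"):
    d=dict(np.load(f"pics/{n}0.npz")); W=cloud(d); f=d["frame"]
    m=np.isfinite(W[...,2])&(W[...,2]>-.02)&(W[...,2]<.4)
    allP.append(W[m]);allc.append(f[m])
    for nm,c0,h,r in (("narrow",(.56,-.175),.072,.0285),("wide",(.57,-.275),.058,.0375),("sq",(.59,-.055),.096,.021),("rnd",(.45,-.08),.105,.02),("salt",(.67,-.37),.09,.022),("pres",(.53,-.43),.095,.031),("orange",(.36,-.18),.072,.0285),("green",(.70,-.085),.072,.0285)):
        for _ in range(3):
            P=W[m]; k=(np.hypot(P[:,0]-c0[0],P[:,1]-c0[1])<r+.02)&(abs(P[:,2]-h)<.005)
            if k.sum()<8: break
            c,R=cv2.minEnclosingCircle(P[k][:,:2].astype(np.float32)); c0=c
        print(n,nm,k.sum(),np.round(c0,4),round(R,4))
    hsv=f.max(-1)
    dk=m&(hsv<45)&(W[...,2]<.022)&(W[...,0]>.5)&(W[...,0]<.68)&(W[...,1]>-.36)&(W[...,1]<-.08)
    np.save(f"pics/dark_{n}.npy",W[dk]);print("dark",dk.sum(),np.median(W[dk],0))
P=np.vstack(allP);c=np.vstack(allc);o=np.argsort(P[:,2]);P=P[o];c=c[o]
r=(600-(P[:,0]-.3)*S).astype(int);q=(20-P[:,1]*S).astype(int)
k=(r>=1)&(r<598)&(q>=1)&(q<618)
for dr in(0,1):
    for dq in (0,1): C[r[k]+dr,q[k]+dq]=c[k]
for xx in np.arange(.3,.9,.1):cv2.putText(C,f"{xx:.1f}",(0,int(600-(xx-.3)*S)),0,.4,(0,255,255));cv2.line(C,(0,int(600-(xx-.3)*S)),(620,int(600-(xx-.3)*S)),(90,90,0))
for yy in np.arange(-.6,.01,.1): cv2.line(C,(int(20-yy*S),0),(int(20-yy*S),600),(90,90,0));cv2.putText(C,f"{yy:.1f}",(int(20-yy*S),595),0,.4,(0,255,255))
cv2.imwrite("pics/map1.png",C)
E
```

```text
scene narrow 233 [ 0.56   -0.1742] 0.0307
scene wide 416 [ 0.5855 -0.2721] 0.04
scene sq 112 [ 0.5922 -0.0515] 0.0233
scene rnd 138 [ 0.4492 -0.0762] 0.0212
scene salt 47 [ 0.6734 -0.3602] 0.0128
scene pres 361 [ 0.5462 -0.4357] 0.0317
scene orange 346 [ 0.3633 -0.1823] 0.03
scene green 169 [ 0.7034 -0.086 ] 0.0314
dark 117 [ 0.60961122 -0.21697945  0.0121564 ]
side narrow 160 [ 0.5579 -0.1741] 0.0298
side wide 264 [ 0.5844 -0.2729] 0.039
side sq 101 [ 0.5909 -0.0535] 0.0218
side rnd 112 [ 0.4469 -0.0759] 0.0216
side salt 31 [ 0.6746 -0.3635] 0.0113
side pres 0 [ 0.53 -0.43] 0.0113
side orange 246 [ 0.3629 -0.1831] 0.03
side green 105 [ 0.7022 -0.0863] 0.0302
dark 94 [ 0.63035461 -0.27790729  0.00797866]
```

View pics/map1.png

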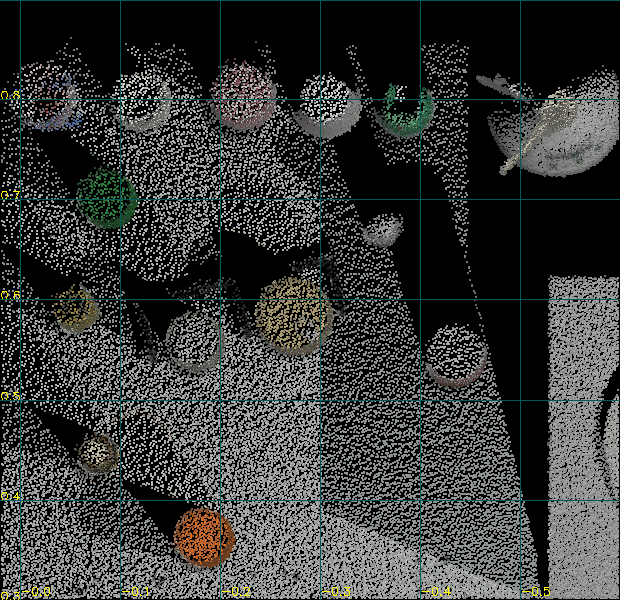

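Map: narrow tin (0.559,-0.174), wide tin (0.585,-0.272), orange (0.363,-0.183), preserve jar (0.546,-0.436), round jar (0.448,-0.076), salt about (0.67,-0.365). The row behind the rail is at x≈0.8, so there is ample room. Next I move above and take a close wrist look.

```bash
cat >> h.py <<'E'
def down(psi):  # jaw direction at heading psi
    a=(psi+np.pi/2)/2; return [0,np.cos(a),np.sin(a),0]
def wray(d,uv,z):
    K,V=d["camera_matrix"],np.linalg.inv(d["view"]); uv=np.atleast_2d(uv).astype(float)
    p=np.c_[(uv[:,0]-K[0,2])/K[0,0],(uv[:,1]-K[1,2])/K[1,1]]; th=np.linalg.norm(p,axis=1)+1e-9
    s=np.sin(th)/th; r=np.c_[p[:,0]*s,-p[:,1]*s,-np.cos(th)]@V[:3,:3].T
    o=V[:3,3]; return o+r*((z-o[2])/r[:,2])[:,None]
def wproj(d,X):
    K,V=d["camera_matrix"],d["view"]; X=np.atleast_2d(X)
    c=X@V[:3,:3].T+V[:3,3]; a=np.c_[c[:,0],-c[:,1]]; rr=np.linalg.norm(a,axis=1)+1e-9
    th=np.arctan2(rr,-c[:,2]); p=a/rr[:,None]*th[:,None]
    return p*[K[0,0],K[1,1]]+[K[0,2],K[1,2]]
def topdown(d,z,x0=.45,x1=.75,y0=-.42,y1=-.02,S=1500):
    xs=np.arange(x1,x0,-1/S);ys=np.arange(y1,y0,-1/S); X,Y=np.meshgrid(xs,ys,indexing="ij")
    m=wproj(d,np.c_[X.ravel(),Y.ravel(),np.full(X.size,z)]).reshape(*X.shape,2).astype(np.float32)
    return cv2.remap(d["frame"],m[...,0],m[...,1],cv2.INTER_LINEAR)
E
python3 - <<'E'
from bench import *
from h import *
move_to([.53,-.21,.32],down(-.25))
print(state()["joint_pos"],state()["time"])
d=get_image("wrist"); np.savez("pics/w1.npz",**d)
print(d["camera_matrix"][0].tolist(),np.linalg.inv(d["view"]).round(3)[:3].tolist())
T=topdown(d,.012); cv2.imwrite("pics/w1td.png",T)
cv2.imwrite("pics/w1.png",np.vstack([d["frame"][:, :],]))
E
```

```text
[-4.35628369e-01  4.78498971e-02  1.11634194e+00  1.65517331e-04
  1.97752994e+00 -1.86935279e-01] 2.9667
[309.70691628693146, 0.0, 322.0097444513892] [[0.969, 0.237, 0.066, 0.547], [-0.246, 0.934, 0.258, -0.138], [-0.0, -0.266, 0.964, 0.475]]
```

View pics/w1td.png

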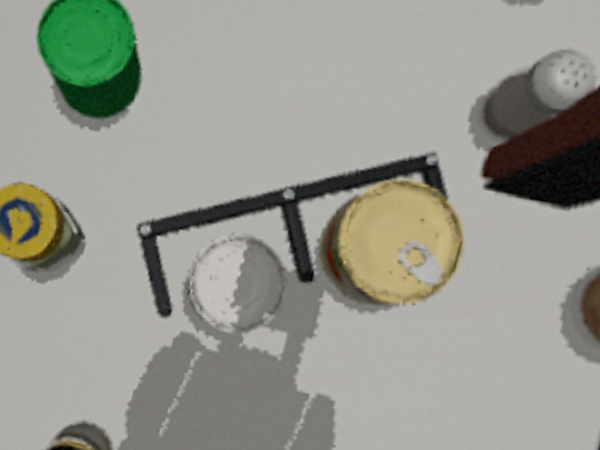

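The orthophoto at z=12 mm shows the bar screws at (146,230), (289,195) and (432,160). That puts the rail origin at (0.615,-0.214) with yaw +0.24. The narrow tin (237,284) is in the left bay and the wide one (400,243) in the right, and both agree with the depth fit to within 1–2 mm. Plan: jaws along rail x, tips at 22 mm. Park the narrow tin in front, move the wide one, then bring the narrow one in.

```bash
cat >> h.py <<'E'
from bench import *
PSI=.24; XH=np.array([np.cos(PSI),np.sin(PSI)]); YH=np.array([-XH[1],XH[0]])
O=np.array([.6201,-.2127])-.005*XH
Q=down(PSI)
def W(x,y,z): return [*(O+x*XH+y*YH),z]
def L(p): d=np.asarray(p)[:2]-O; return np.r_[d@XH,d@YH]
def say(t):
    s=state(); print(t,"t",round(s["time"],2),"loc",np.r_[L(s["ee_pos"]),s["ee_pos"][2]].round(4),"gap",round(s["finger_gap"],4),"F",np.round(s["ft_force"],1))
def push_home(x,y,z,xmax,lim=8):
    f0=state()["ft_force"]
    while x<xmax:
        x+=.001; move_l(W(x,y,z),.04); f=(state()["ft_force"]-f0)[:2]@XH
        if f<-lim: break
    print("push end",round(x,4),"F",round(f,1)); return x
E
python3 - <<'E'
from h import *
n=L([.559,-.1735]); w=L([.5845,-.272]); print(n,w)
move_to(W(*n,.13),Q); say("above"); print(state()["joint_pos"].round(2))
move_l(W(*n,.030),.12); say("down")
close(); say("closed")
move_l(W(-.10,n[1],.030),.08); say("out")
move_l(W(-.22,-.02,.030),.12); say("parked")
gripper_open(); move_l(W(-.22,-.02,.14),.25); say("up")
d=get_image("scene"); cv2.imwrite("pics/s2.png",d["frame"][120:280,200:480].repeat(2,0).repeat(2,1))
E
```

```text
[-0.04503081  0.05260008] [-0.0436754  -0.04913813]
above t 3.82 loc [-0.0445  0.0522  0.1317] gap 0.088 F [0.3 1.  1.6]
[-0.36  0.05  1.44 -0.    1.64 -0.6 ]
down t 4.8 loc [-0.0445  0.0522  0.0311] gap 0.0879 F [0.5 0.  0.1]
closed t 5.38 loc [-0.0448  0.0525  0.0303] gap 0.0571 F [ 0.5 -0.5  1.1]
out t 6.22 loc [-0.1006  0.0524  0.0303] gap 0.0567 F [-2.8 -0.7  6. ]
parked t 7.53 loc [-0.2205 -0.0205  0.0302] gap 0.0573 F [-0.6 -1.4  5.6]
up t 8.79 loc [-0.2201 -0.0198  0.1389] gap 0.0877 F [ 0.2  0.9 -0.2]
```

View pics/s2.png

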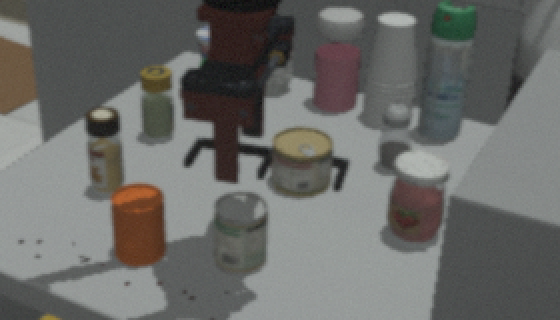

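The crop shows the narrow tin upright in front at (240,232), the wide tin in its bay at (302,160) and everything else unmoved. The wide tin goes next.

```bash
python3 - <<'E'
from h import *
w=L([.5845,-.272])
move_l(W(*w,.14),.3); move_l(W(*w,.072),.15); say("above"); f0=state()["ft_force"][2]
for z in (.064,.060,.056,.052):
    move_l(W(*w,z),.05)
    if state()["ft_force"][2]-f0>6: say("HIT"); raise SystemExit
move_l(W(*w,.030),.08); say("down")
close(); say("closed")
move_l(W(-.107,w[1],.030),.08); say("out")
move_l(W(-.107,.049,.030),.12); say("across")
move_l(W(-.048,.049,.030),.08); say("in")
x=push_home(-.048,.049,.030,-.030); say("home")
gripper_open(); say("open")
d=get_image("wrist"); np.savez("pics/w3.npz",**d)
move_l(W(x,.049,.15),.25); say("up")
E
```

```text
above t 10.18 loc [-0.0441 -0.0494  0.073 ] gap 0.0879 F [ 0.   1.1 -0.2]
down t 11.67 loc [-0.0442 -0.0487  0.0287] gap 0.0879 F [ 0.6  0.1 -0.1]
closed t 12.03 loc [-0.0434 -0.0493  0.0306] gap 0.075 F [ 1.4 -0.3  0.8]
out t 12.97 loc [-0.1078 -0.0495  0.0306] gap 0.075 F [-4.  -0.3  7.7]
across t 13.93 loc [-0.1066  0.0505  0.0305] gap 0.0749 F [-0.6  1.9  8.3]
in t 14.82 loc [-0.048   0.0497  0.0305] gap 0.0748 F [-2.3 -0.3  7.8]
push end -0.033 F -10.5
home t 18.57 loc [-0.0359  0.0496  0.0307] gap 0.0751 F [-12.8  -1.3  14.4]
open t 19.02 loc [-0.033   0.0495  0.0294] gap 0.0881 F [-0.8  0.1  0.1]
up t 19.7 loc [-0.0333  0.0492  0.1487] gap 0.0879 F [-0.2  0.9 -0.4]
```

```bash
python3 - <<'E'
from h import *
p=(-.22,-.02)
move_l(W(*p,.14),.3); move_l(W(*p,.030),.15); close(); say("closed")
move_l(W(-.11,-.049,.030),.12); move_l(W(-.042,-.049,.030),.08); say("in")
x=push_home(-.042,-.049,.030,-.020); say("home")
gripper_open(); say("open")
move_l(W(x,-.049,.15),.25)
move_l(W(-.12,0,.32),.3)
d=get_image("wrist"); np.savez("pics/w4.npz",**d); cv2.imwrite("pics/w4td.png",topdown(d,.012))
d=get_image("side"); np.savez("pics/side4.npz",**d); say("end")
E
```

```text
closed t 21.98 loc [-0.22   -0.0202  0.0303] gap 0.0572 F [-0.9 -0.3  2.1]
in t 24.08 loc [-0.042  -0.0492  0.0304] gap 0.0568 F [-1.8 -0.7  5.3]
push end -0.024 F -11.4
home t 28.58 loc [-0.0271 -0.0494  0.0305] gap 0.057 F [-13.3  -1.7  10.3]
open t 29.25 loc [-0.0239 -0.0489  0.0299] gap 0.0879 F [0.1 0.5 0.2]
end t 30.81 loc [-0.1198  0.      0.3162] gap 0.0878 F [ 0.1 -0.9 -0.3]
```

View pics/w4td.png

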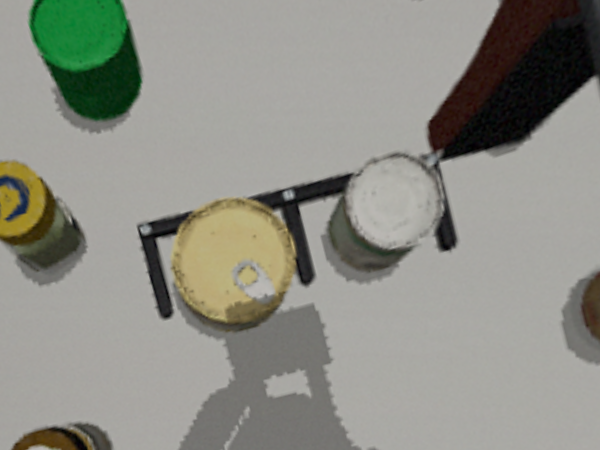

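The ortho picture shows the wide tin at (235,262) in the left bay and the narrow tin at (394,200) in the right bay, both upright against the bar. Next is a numeric check of the tins and bystanders.

```bash
python3 - <<'E'
from h import *
movej([.9]+list(state()["joint_pos"][1:]))
for n in ("scene","side"):
    d=get_image(n); np.savez(f"pics/{n}5.npz",**d)
    if n=="scene": cv2.imwrite("pics/s5.png",d["frame"][120:280,200:480].repeat(2,0).repeat(2,1))
    for tag in (0,5):
        P=cloud(dict(np.load(f"pics/{n}{tag}.npz"))).reshape(-1,3);P=P[np.isfinite(P[:,2])]
        for nm,c0,h,r in ((("narrow",W(-.0285,-.049,0)[:2],.072,.0285),("wide",W(-.0375,.049,0)[:2],.058,.0375)) if tag else (("narrow",(.559,-.174),.072,.0285),("wide",(.585,-.272),.058,.0375)))+(("sq",(.592,-.052),.096,.021),("rnd",(.448,-.076),.105,.02),("salt",(.674,-.361),.088,.022),("pres",(.546,-.436),.095,.031),("orange",(.363,-.183),.072,.0285),("green",(.703,-.086),.072,.0285)):
            for _ in range(3):
                k=(np.hypot(P[:,0]-c0[0],P[:,1]-c0[1])<r+.008)&(abs(P[:,2]-h)<.005)
                if k.sum()<8: break
                c0,R=cv2.minEnclosingCircle(P[k][:,:2].astype(np.float32))
            print(n,tag,nm,k.sum(),"loc",L(c0).round(4),round(R,4))
d=dict(np.load("pics/w4.npz"))
T=topdown(d,.058); hsv=cv2.cvtColor(T,cv2.COLOR_BGR2HSV)
m=cv2.inRange(hsv,(15,50,80),(35,255,255)); m[:, :150]=0
c=max(cv2.findContours(m,0,2)[0],key=cv2.contourArea);(u,v),r=cv2.minEnclosingCircle(cv2.convexHull(c));print("wrist wide",L([.75-v/1500,-.02-u/1500]),r/1500)
E
```

```text
scene 0 narrow 233 loc [-0.0442  0.0517] 0.0307
scene 0 wide 416 loc [-0.0427 -0.0494] 0.04
scene 0 sq 112 loc [0.0162 0.1632] 0.0233
scene 0 rnd 138 loc [-0.1286  0.1733] 0.0212
scene 0 salt 59 loc [ 0.0199 -0.1572] 0.014
scene 0 pres 361 loc [-0.1198 -0.199 ] 0.0317
scene 0 orange 346 loc [-0.2372  0.0906] 0.03
scene 0 green 169 loc [0.116  0.1033] 0.0314
scene 5 narrow 237 loc [-0.0276 -0.0521] 0.031
scene 5 wide 388 loc [-0.0371  0.0487] 0.0398
scene 5 sq 109 loc [0.0176 0.1626] 0.0224
scene 5 rnd 139 loc [-0.1283  0.1734] 0.0216
scene 5 salt 61 loc [ 0.0207 -0.1557] 0.0152
scene 5 pres 365 loc [-0.1188 -0.1969] 0.0319
scene 5 orange 350 loc [-0.237   0.0922] 0.0307
scene 5 green 164 loc [0.1168 0.1021] 0.0313
side 0 narrow 160 loc [-0.0462  0.0523] 0.0298
side 0 wide 264 loc [-0.044 -0.05 ] 0.039
side 0 sq 101 loc [0.0145 0.1616] 0.0218
side 0 rnd 112 loc [-0.1307  0.1741] 0.0216
side 0 salt 54 loc [ 0.0216 -0.1564] 0.0131
side 0 pres 0 loc [-0.1201 -0.1993] 0.0131
side 0 orange 246 loc [-0.2378  0.0899] 0.03
side 0 green 105 loc [0.1148 0.1033] 0.0302
side 5 narrow 182 loc [-0.0298 -0.0482] 0.0305
side 5 wide 243 loc [-0.0369  0.0479] 0.0398
side 5 sq 101 loc [0.0144 0.159 ] 0.0223
side 5 rnd 113 loc [-0.1307  0.174 ] 0.0206
side 5 salt 54 loc [ 0.022  -0.1572] 0.0137
side 5 pres 0 loc [-0.1201 -0.1993] 0.0137
side 5 orange 238 loc [-0.238   0.0896] 0.0305
side 5 green 107 loc [0.1155 0.1021] 0.0299
wrist wide [-0.03737447  0.04955659] 0.03856265258789063
```

View pics/s5.png

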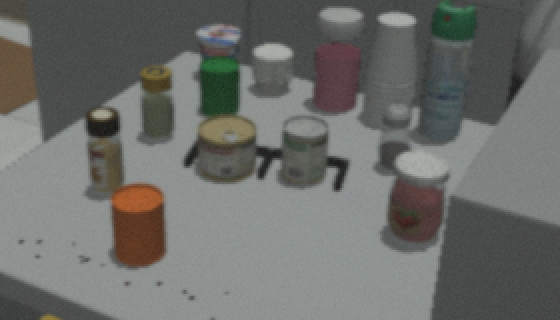

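The final picture shows the wide tin (227,148) in the left bay and the narrow tin (305,150) in the right bay. Both are upright and home, and the bystanders are unmoved.

```bash
python3 -c "
from bench import *
print(state()['time']); job_done()"
```

```text
33.4583
the job is handed in; nothing more can be done
```

The tins are swapped: the wide tin is now in the left bay and the narrow tin in the right bay. I gripped each tin and slid it over the table. The narrow tin was parked in front while the wide one moved across. Each tin was then pushed against its back stop until contact (about 11 N). The robot's clock read 33.5 s at hand-in.

- **Fully home:** the wide tin measured 37 mm in front of the stop (37.5 mm expected). The narrow tin measured 27.6 mm in one camera and 29.8 mm in the other (28.5 mm expected), which is within the camera calibration.
- **Upright:** both tins stand upright in the final picture.
- **Everything else:** the bystanders and the green and orange tins measured within about 3 mm of where they started, which is noise level. The preserve jar could be measured in only one of the two cameras.
- **Forces:** the largest force I saw in the readings was about 20 N at the wrist, during the pushes. No check failed.

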